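Unstack the sectioning kit into its trays

ROBOT

A 6-joint arm with a two-finger parallel gripper is mounted at the origin on a cart in front of the work surface, level with it; the furniture and walls round the work are solid. World frame = base frame: x ahead of the robot, y to its left, z up, the work surface at z = 0. Lengths are in m, angles in rad, forces in N, time in s.
With the tool pointing down it reaches from about 0.25 to 0.85 m from the base axis. Payload 12.5 kg.
Tool frame: the origin (TCP) lies midway between the tips of the shut fingers; the grasp point (between the pads) lies 19 mm behind it (grip_depth is the distance from the TCP to the grasp point, in m); z points along the fingers, y is the line along which they close (so a half turn about z gives the same grasp; the last joint's range is limited). The gripper opens to 93 mm and grips with 3 to 60 N. Pads are 15 mm wide; open, the fingers measure 128 mm over their backs; the gripper's body (75 mm by 188 mm) begins 65 mm behind the grasp point.
Start: joints at [1.123, 0.351, 1.652, -0, 1.139, -0.085], TCP at [0.195, 0.514, 0.219] pointing down, gripper open.
Joint ranges: [-2.75, 2.75], [-0.79, 2.1], [0.01, 2.65], [-1.57, 4.71], [0.07, 3.14], [-2.87, 2.87]. Speed limits (rad/s): [2.22, 2.22, 2.79, 3.14, 3.14, 3.14].

INTERFACE

Orientations are given as a unit quaternion [w, x, y, z].
In Python, from bench import get_obs, snapshot, camera_params, close_job, grip_depth gives the robot as it stands. The module is installed in compiled form; this text tells all that it offers.
- The arm moves only by the shell command python3 -m pendant 'ROWS' [FORCE]. ROWS is JSON, a list of rows, each a list of 7 numbers: the turn, a rotation vector about the tool's x, y, z normalised to -1 to 1, where 1 is 90 degrees, then the shift along the tool's x, y, z normalised to -1 to 1, where 1 is 40 cm, then the closure, from 0 (fully open) to 1 (shut). In form: [[rx, ry, rz, dx, dy, dz, fingers], ...]. A call has 1 to 5 rows; each row is the pose to reach, as a shift and turn from the pose commanded when the call began, along the tool's axes at that moment; what a row does not reach only later rows make up. A row lasts 1/12 s, in which the tool goes at most 41.7 mm and 7.16 degrees, less where a joint would pass 70% of its speed; a pose out of reach is approached as far as the arm can. A call with a number of a shift or a turn outside -1 to 1 is refused whole. A call with a gripper value outside its range is refused whole. The fingers move at their own pace and stop on an object; FORCE is the grip in N (left out, the last holds). Time passes only in rows, so rows that repeat a pose let the fingers close. It gives the time, the measured TCP pose, the force, the opening and the grip force at its end, in the units of the state.
- get_obs(): the state, without advancing time (a new reading comes with each control period).
- snapshot(name): name is "scene" or "top"; returns the picture (480x640x3 uint8, red, green, blue); there is no depth.
- camera_params(name): a dict with "fx", "fy", "cx", "cy" (pixels), "k1" (the pictures are not rectified: a ray, as slopes to the right and down, at radius r is drawn at 1 + k1 r^2 times it, then the intrinsics apply), "eye" and "rotation" of the camera in the world. Camera axes: x right, y up, looking along -z (the intrinsics and any distortion apply to the point x, -y, -z); pixel columns grow to the right and rows downward; lengths in m; the calibration is good to about 2 mm. A picture is of the moment at which its call begins. camera_params takes no time and is no camera call.
- close_job(): hands the job in; it is judged then, once.
The state is a dict: "t": time; "q": joint angles; "qd": joint speeds; "joint_efforts": joint torques, N m; "eef_pos": TCP position; "ee_rot": TCP orientation; "ft_force": force on the tool from outside, world axes, zero at the start; "ft_torque": the same for the moment, N m; "gripper_width": finger opening in m; "grasp_force": force on a finger pad.
Only numpy, scipy, OpenCV 4.12 (cv2) and the standard library are available. Lean on these libraries where they do the work, as an engineer would, in place of code of your own. Each camera call takes 0.05 s, during which the arm holds its last target. There are 200 camera calls.

TASK

The sectioning kit has been left in one pile: glue bottle on plain disc on blade box on timer. Take the pile apart from the top down, one thing at a time, and set each thing gently (no dropping, no tipping) down upright and flat inside the rim of the tray made to its shape: bottle in the small round tray, disc in the larger round one, blade box in the smaller rectangular one, timer in the larger rectangular one, the last two lying squarely with their long sides along the tray's long sides, either way round. Leave the disc with the pin and the forceps on the bench where they lie.

Things in the scene. Friction and masses are not known exactly. Their poses are not given: they have to be found in the camera images.
- glue: small white glue bottle with a red cap, standing upright on top of the pile: round body 21 mm across and 51 mm high, cap narrower, 68 mm in all. Origin at the centre of its underside, z up. About 0.02 kg
- disc: plain round flat white metal disc, 39 mm across, 9 mm thick, second from the top of the pile. Origin at the centre of its underside, z up. About 0.045 kg
- blade_box: small box with a blue lid (the lid stays shut), third from the top of the pile. 54 mm long (its y), 36 mm wide (its x; 41 mm over the clasp at the -x side), 18 mm high. Origin at the centre of its underside, z up. About 0.05 kg
- timer: flat off-white digital timer lying with its display up, bottom of the pile, on the bench. 66 mm long (its y), 58 mm wide (its x), 16 mm high. Origin at the centre of its underside, z up. About 0.07 kg
- glue_tray: place of the glue bottle: smallest round tray, round floor 39 mm across, low rim 4 mm wide. Floor 4 mm above the bench, rim 3 mm above the floor. Origin at the centre of its underside, on the bench, z up. Fixed to the bench, light grey all over.
- disc_tray: place of the plain disc: the larger round tray, round floor 57 mm across, low rim 4 mm wide. Floor 4 mm above the bench, rim 2 mm above the floor. Origin at the centre of its underside, on the bench, z up. Fixed to the bench, light grey all over.
- blade_tray: place of the blade box: the smaller rectangular tray, floor 71 mm (its y) by 58 mm (its x), low rim 4 mm wide with a 36 mm gap in the middle of each long side. Floor 4 mm above the bench, rim 3 mm above the floor. Origin at the centre of its underside, on the bench, z up. Fixed to the bench, light grey all over.
- timer_tray: place of the timer: the larger rectangular tray, floor 84 mm (its y) by 76 mm (its x), low rim 4 mm wide with a 36 mm gap in the middle of each long side. Floor 4 mm above the bench, rim 3 mm above the floor. Origin at the centre of its underside, on the bench, z up. Fixed to the bench, light grey all over.
- pin_disc: bystander, not to be shifted: another disc, 39 mm across, that lies by itself on the bench and carries a pin, 20 mm high in all. Origin at the centre of its underside
- forceps: bystander, not to be shifted: metal forceps lying on the bench, 106 mm long (its y), 14 mm wide, 10 mm high. Origin at the centre of its underside

How it is judged:
By the outcome, as a careful person would: the job done as asked, in the order asked, and still so for the second after the job is handed in, with the robot touching nothing.
It also fails if it takes over 136 s, if anything falls off the work surface, if the arm or the gripper's body presses on something with over 40 N, if the wrist force passes 120 N, or if a joint passes its speed limit or range.

## Working session

There is one attempt and no reset: what is moved stays moved. The work goes in short steps, Python scripts to look and compute and a shell command to move; the robot and the scene stay as the last step left them, time stands still between calls to the robot, and variables do not carry over. Pictures are saved under pics/ and viewed, at most 14 in all, crops included, and the job is handed in when it is done.

```bash
mkdir -p pics
python3 - <<'E'
from bench import *
import cv2
print(get_obs(), grip_depth)
for n in("scene","top"):
    print(camera_params(n)); cv2.imwrite(f"pics/{n}0.png",snapshot(n)[:,:,::-1])
E
```

```text
{'t': 0.0, 'q': array([ 1.12342436e+00,  3.51238553e-01,  1.65241982e+00, -1.29001436e-05,
        1.13911303e+00, -8.45831250e-02]), 'qd': array([ 3.08543455e-04, -1.13057800e-03,  3.13711523e-05, -1.73279206e-03,
        9.87145331e-04,  6.98295529e-04]), 'joint_efforts': array([-1.82545224e-03, -4.97319889e+01, -2.85250336e+01,  6.98109297e-02,
        2.57581263e-02, -1.05712061e-04]), 'eef_pos': array([0.1950053 , 0.51389789, 0.21810179]), 'ee_rot': array([-1.49268912e-04,  1.80398602e-01,  9.83593410e-01, -5.70193371e-04]), 'ft_force': array([ 0.2867281 ,  0.60495307, -0.17330133]), 'ft_torque': array([-0.03292507,  0.0172257 , -0.01097861]), 'grasp_force': 0.0, 'gripper_width': 0.09310709600284892} 0.0188
{'fx': 561.7453357167486, 'fy': 561.7453357167486, 'cx': 319.7577585314426, 'cy': 235.75175755742163, 'k1': -0.16210829308006414, 'eye': array([-0.01312167,  0.98800929,  0.63802007]), 'rotation': array([-0.20826592, -0.13873488,  0.50305329,  0.82723354])}
{'fx': 479.7539482733521, 'fy': 479.7539482733521, 'cx': 322.04670994949424, 'cy': 235.7885550063528, 'k1': -0.001804782803825676, 'eye': array([0.44957106, 0.01959276, 0.99582536]), 'rotation': array([ 0.70791932,  0.02276005, -0.03081458, -0.70525363])}
```

View pics/scene0.png

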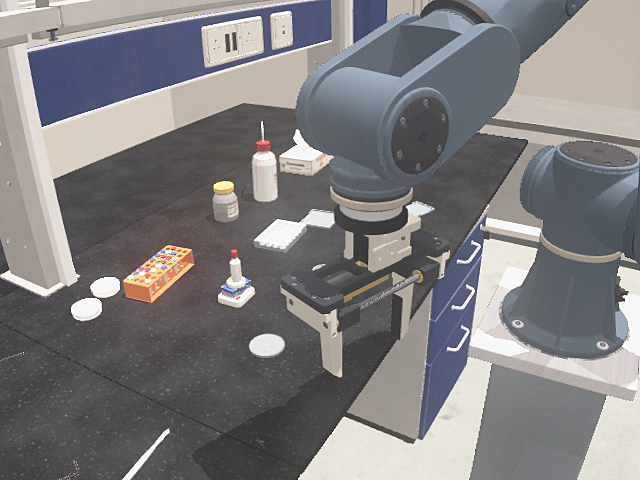

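View pics/top0.png

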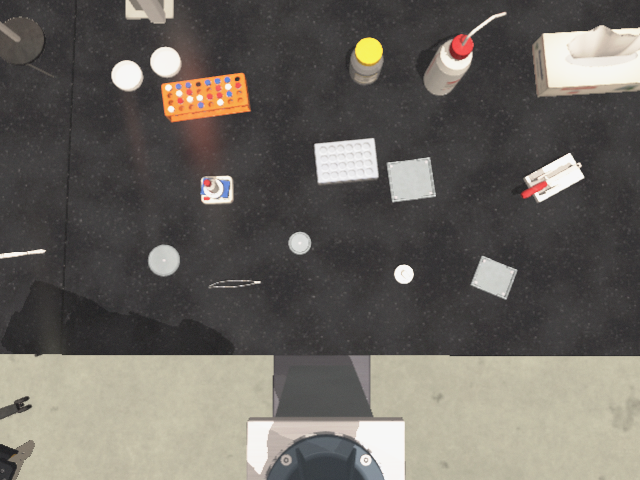

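The top view shows the pile at (215,190), round trays at (164,260) and (300,243), rectangular trays at (411,180) and (494,277), the pin disc at (404,274) and the forceps at (235,284). Next I'll measure the trays and enlarge the pile.

```bash
cat > h.py <<'E'
import numpy as np, cv2
from bench import *
from scipy.spatial.transform import Rotation as R
def cam(n):
    p=camera_params(n); q=p["rotation"]
    return p,R.from_quat([q[1],q[2],q[3],q[0]]).as_matrix()
def world(n,uv,z):
    p,M=cam(n); K=np.array([[p["fx"],0,p["cx"]],[0,p["fy"],p["cy"]],[0,0,1]])
    s=cv2.undistortPoints(np.array(uv,float).reshape(-1,1,2),K,np.array([p["k1"],0,0,0,0.]))[:,0]
    d=np.c_[s[:,0],-s[:,1],-np.ones(len(s))]@M.T
    return p["eye"]+d*((z-p["eye"][2])/d[:,2])[:,None]
def pix(n,X):
    p,M=cam(n); c=(np.atleast_2d(X)-p["eye"])@M; s=np.c_[c[:,0],-c[:,1]]/-c[:,2:]
    s=s*(1+p["k1"]*(s**2).sum(1))[:,None]
    return s*p["fx"]+[p["cx"],p["cy"]]
def crop(im,c,k,w=400,h=300):
    a=w//k;b=h//k;x=int(c[0]-a/2);y=int(c[1]-b/2)
    t=cv2.resize(im[y:y+b,x:x+a],(w,h),interpolation=cv2.INTER_CUBIC)
    cv2.putText(t,f"{x},{y} x{k}",(3,12),0,.4,(0,255,0),1); return t
def show(n,tiles):
    cv2.imwrite(f"pics/{n}.png",np.vstack([np.hstack(r) for r in tiles]))
def rot():
    q=get_obs()["ee_rot"]; return R.from_quat([q[1],q[2],q[3],q[0]]).as_matrix()
E
python3 - <<'E'
from h import *
im=cv2.imread("pics/top0.png"); sc=cv2.imread("pics/scene0.png")
g=cv2.cvtColor(im,cv2.COLOR_BGR2GRAY)
m=(g>95).astype(np.uint8)
for nm,c in dict(disc=(164,260),glue=(300,243),rectA=(411,180),rectB=(494,277),pin=(404,274),forc=(235,284)).items():
    x,y=c; w=33; mm=np.zeros_like(m); mm[y-w:y+w,x-w:x+w]=m[y-w:y+w,x-w:x+w]
    if nm=="rectA": mm[:,:384]=0
    cs,_=cv2.findContours(mm,cv2.RETR_EXTERNAL,cv2.CHAIN_APPROX_NONE); k=max(cs,key=cv2.contourArea)
    P=world("top",k[:,0],0.007)
    r=cv2.minAreaRect((P[:,:2]*1000).astype(np.float32)); print(nm,r)
    if 'rect' in nm: print(cv2.boxPoints(r).tolist())
show("a",[[crop(im,(216,190),8),crop(sc,(237,283),5)],[crop(im,(411,180),5),crop(im,(494,277),5)]])
E
```

```text
disc ((473.566162109375, 333.6313781738281), (65.75440216064453, 63.420982360839844), 1.4771848917007446)
glue ((509.59405517578125, 54.93698501586914), (45.48330307006836, 47.46885299682617), 0.24642547965049744)
rectA ((643.9229125976562, -176.59268188476562), (85.63052368164062, 93.84925842285156), 7.555987358093262)
[[595.30908203125, -135.7054901123047], [607.6497802734375, -228.73985290527344], [692.5367431640625, -217.47987365722656], [680.196044921875, -124.44551086425781]]
rectB ((440.7010192871094, -345.71661376953125), (80.23382568359375, 67.96117401123047), 67.82894897460938)
[[394.0938720703125, -370.0439758300781], [457.03009033203125, -395.6907043457031], [487.30816650390625, -321.3892517089844], [424.3719482421875, -295.7425231933594]]
pin ((447.51715087890625, -159.55337524414062), (39.21828842163086, 39.121116638183594), 89.54215240478516)
forc ((423.85662841796875, 204.76734924316406), (11.747626304626465, 73.55602264404297), 2.3719770908355713)
```

View pics/a.png

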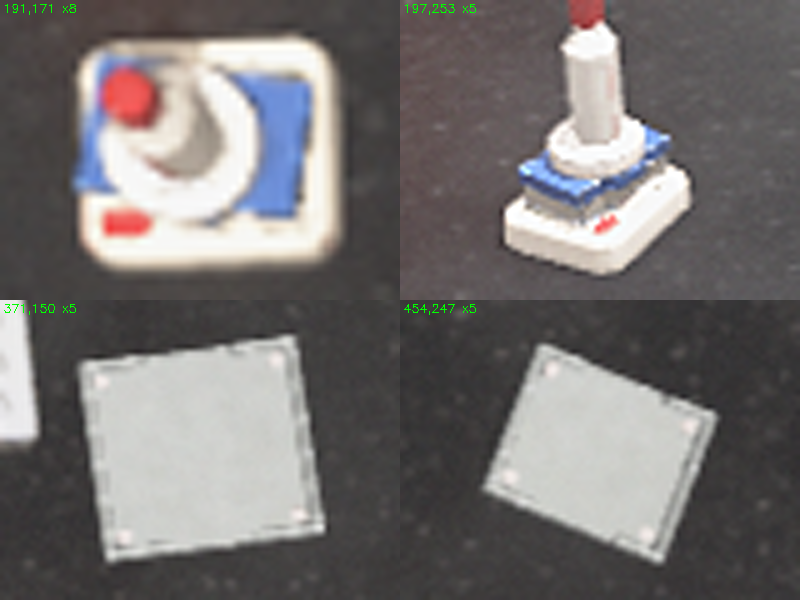

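Run:
```python
from h import *
f=lambda P:(np.array(P,float)+.5)/8-.5+[191,171]
W=lambda P,z:(world("top",f(P),z)*1000).round(1)[:,:2]
print("timer L,R,T,B",W([(78,150),(340,150),(210,38),(210,258)],.016).tolist())
print("timer top edge dir",W([(110,40),(315,37)],.016).tolist())
b=W([(100,55),(308,85),(295,215),(75,190)],.034);print("box",b.tolist(),b.mean(0), cv2.minAreaRect(b.astype(np.float32)))
print("disc",W([(100,143),(260,143),(180,66),(180,222)],.043).tolist())
print("cap",W([(129,97)],.111).tolist())
# scene: bottle axis base approx & disc centre
g=lambda P:(np.array(P,float)+.5)/5-.5+[197,253]
print("disc scene",(world("scene",g([(197,146)]),.043)*1000).round(1),"body shoulder",(world("scene",g([(191,43)]),.094)*1000).round(1))
print(rot().round(3).tolist())
```

```text
timer L,R,T,B [[618.8, 259.4], [619.2, 192.1], [648.2, 226.1], [591.0, 224.9]]
timer top edge dir [[647.5, 251.8], [648.6, 199.1]]
box [[640.0, 250.0], [632.7, 197.3], [599.5, 200.0], [605.5, 255.5]] [619.425 225.7  ] ((619.8445434570312, 225.87490844726562), (55.823387145996094, 34.891300201416016), 83.82982635498047)
disc [[616.0, 247.3], [616.2, 207.4], [635.6, 227.8], [596.1, 226.9]]
cap [[614.9, 224.6]]
disc scene [[613.1 231.4  43. ]] body shoulder [[607.9 234.7  94. ]]
[[-0.935, 0.355, -0.0], [0.355, 0.935, -0.001], [0.0, -0.001, -1.0]]
```

Run:
```python
from h import *
for X in [(.615,.225,.111),(.615,.225,.094),(.615,.225,.043),(.616,.227,.043),(.619,.226,.016)]:
    print(X,pix("scene",X),pix("top",X))
print((pix("top",(.615,.225,.043))-[191,171])*8)
im=cv2.imread("pics/top0.png"); sc=cv2.imread("pics/scene0.png")
m=cv2.inRange(sc[235:275,225:250],(0,0,100),(80,80,255)); y,x=np.nonzero(m); print("cap scene",x.min()+225,x.max()+225,y.min()+235,y.max()+235)
```

```text
(0.615, 0.225, 0.111) [[234.05977596 250.76190341]] [[206.46295076 182.65961787]]
(0.615, 0.225, 0.094) [[234.83235547 258.25281413]] [[208.51337195 184.32833686]]
(0.615, 0.225, 0.043) [[237.11420944 280.09222609]] [[214.23048416 188.98113947]]
(0.616, 0.227, 0.043) [[236.13523068 280.43074285]] [[213.23935919 188.48154224]]
(0.619, 0.226, 0.016) [[236.44727393 291.02082399]] [[216.57079691 189.32400773]]
[[185.84387328 143.84911577]]
cap scene 231 237 252 258
```

```bash
cat >> h.py <<'E'
def go(x,y,z,a):
    "numbers for the move to TCP x,y,z (m) with closing line at a deg"
    M=rot(); d=M.T@(np.array([x,y,z])-get_obs()["eef_pos"])/.4
    c=np.radians(a); Y=np.array([np.cos(c),np.sin(c),0]); Y*=np.sign(Y@M[:,1]); Z=np.array([0,0,-1.])
    r=R.from_matrix(M.T@np.c_[np.cross(Y,Z),Y,Z]).as_rotvec()/(np.pi/2)
    print("turn",r.round(4),"shift",d.round(4),"rows>=",round(max(np.linalg.norm(d)*.4/.0417,np.linalg.norm(r)*90/7.16),1))
E
python3 -m pendant '[[0,0,-0.162,-0.5,-0.125,0,0],[0,0,-0.162,-0.5,-0.125,0,0],[0,0,-0.162,-0.5,-0.125,0,0],[0,0,-0.162,-0.5,-0.125,0,0],[0,0,-0.162,-0.5,-0.125,0,0]]' 10
python3 -c "
from h import *
go(.615,.225,.16,83.8)"
```

```text
t: 0.52
eef_pos: [0.3611, 0.3982, 0.2185]
ee_rot: [-0.0, 0.054, 0.999, -0.0]
ft_force: [0.4, 0.9, 0.2]
gripper_width: 0.0931
grasp_force: 0.0
turn [-0.0002 -0.0002  0.0004] shift [-0.6776 -0.3622  0.1461] rows>= 7.5
```

```bash
python3 -m pendant '[[0,0,0,-0.1,-0.05,0,0],[0,0,0,-0.19,-0.1,0,0],[0,0,0,-0.28,-0.15,0,0],[0,0,0,-0.37,-0.2,0,0],[0,0,0,-0.46,-0.25,0,0]]' >/dev/null
python3 -m pendant '[[0,0,0,-0.08,-0.04,0.05,0],[0,0,0,-0.16,-0.08,0.1,0],[0,0,0,-0.21,-0.11,0.14,0],[0,0,0,-0.21,-0.11,0.14,0],[0,0,0,-0.21,-0.11,0.14,0]]'
python3 -c "
from h import *
go(.615,.225,.056,83.8)
im=snapshot('scene')[:,:,::-1];tp=snapshot('top')[:,:,::-1]
show('b',[[crop(im,(237,270),3),crop(tp,(216,190),3)]])"
```

```text
t: 1.35
eef_pos: [0.6098, 0.2272, 0.1612]
ee_rot: [-0.001, 0.055, 0.998, -0.0]
ft_force: [0.2, 0.9, 0.8]
gripper_width: 0.0932
grasp_force: 0.0
turn [-0.0006 -0.0016 -0.0012] shift [-0.0143 -0.0037  0.2628] rows>= 2.5
```

View pics/b.png

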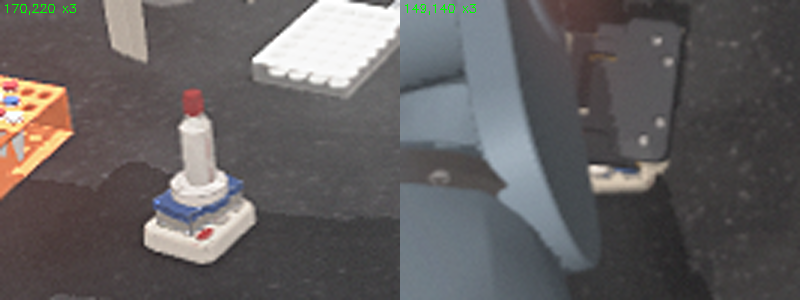

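The scene crop shows the pile untouched at (237,270), with one fingertip at (213,240); the arm hides the pile in the top view. I'll go down to the bottle and take a wider look.

```bash
python3 -m pendant '[[0,0,0,-0.014,-0.004,0.06,0],[0,0,0,-0.014,-0.004,0.12,0],[0,0,0,-0.014,-0.004,0.18,0],[0,0,0,-0.014,-0.004,0.18,0],[0,0,0,-0.014,-0.004,0.18,0]]'
python3 -c "
from h import *
go(.615,.225,.056,83.8)
p=get_obs()['eef_pos']; a=rot()[:,1]
print(pix('scene',[p,p+a*.0466,p-a*.0466]))
im=snapshot('scene')[:,:,::-1]
show('c',[[crop(im,(237,270),5,800,600)]])"
```

```text
t: 1.87
eef_pos: [0.6146, 0.2268, 0.0912]
ee_rot: [-0.0, 0.054, 0.999, -0.0]
ft_force: [-0.2, 0.0, 1.1]
gripper_width: 0.093
grasp_force: 0.0
turn [-0.0001 -0.0004  0.0007] shift [-0.0016 -0.0043  0.088 ] rows>= 0.8
[[234.60009609 259.90769824]
 [218.26691459 269.83818843]
 [250.05676482 250.52008126]]
```

View pics/c.png

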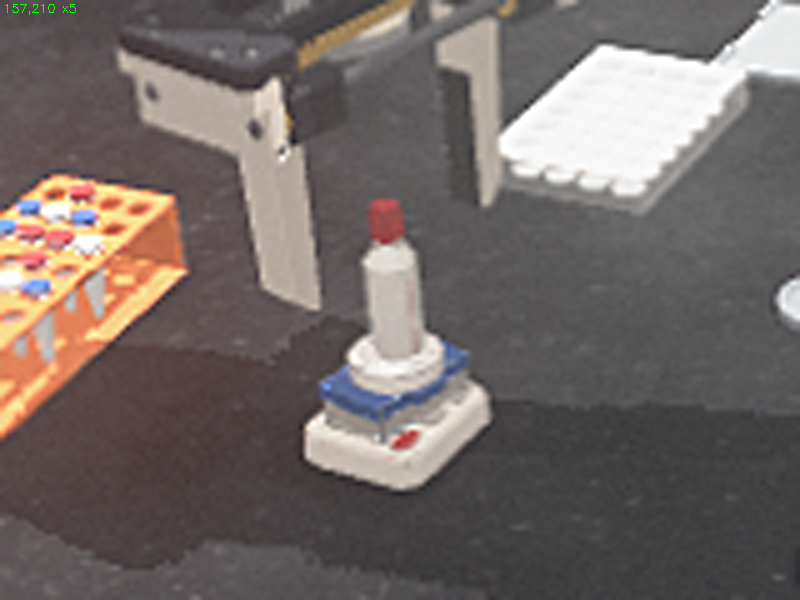

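The near fingertip is at about (220,270), where I projected it, and the bottle is centred between the fingers. Now I'll go down and grip it.

```bash
python3 -m pendant '[[0,0,0,-0.001,-0.004,0.044,0.2],[0,0,0,-0.001,-0.004,0.086,0.4],[0,0,0,-0.001,-0.004,0.086,0.5],[0,0,0,-0.001,-0.004,0.086,0.6],[0,0,0,-0.001,-0.004,0.086,0.65]]' 8
python3 -m pendant '[[0,0,0,0,0,0,0.7],[0,0,0,0,0,0,0.74],[0,0,0,0,0,0,0.78],[0,0,0,0,0,0,0.85],[0,0,0,0,0,0,0.9]]' 8
python3 -m pendant '[[0,0,0,0,0,0,0.95],[0,0,0,0,0,0,0.95],[0,0,0,0,0,0,0.95]]' 8
```

```text
t: 2.33
eef_pos: [0.6164, 0.2247, 0.0584]
ee_rot: [0.001, 0.054, 0.999, 0.0]
ft_force: [0.0, -0.2, 0.5]
gripper_width: 0.0645
grasp_force: 0.0
t: 2.75
eef_pos: [0.6156, 0.2243, 0.0564]
ee_rot: [0.0, 0.054, 0.999, 0.0]
ft_force: [-0.3, -0.2, 0.5]
gripper_width: 0.031
grasp_force: 0.0
t: 3.0
eef_pos: [0.6156, 0.2243, 0.0563]
ee_rot: [0.0, 0.054, 0.999, 0.0]
ft_force: [-0.5, 0.3, 0.9]
gripper_width: 0.0207
grasp_force: 8.0
```

```bash
python3 -m pendant '[[0,0,0,0,0,-0.02,0.95],[0,0,0,0,0,-0.05,0.95],[0,0,0,0,0,-0.1,0.95],[0,0,0,0,0,-0.14,0.95],[0,0,0,0,0,-0.15,0.95]]' 8
python3 -c "
from h import *
go(.510,.055,.117,83.8)
im=snapshot('scene')[:,:,::-1]
show('d',[[crop(im,(237,260),5,600,450)]])"
```

```text
t: 3.42
eef_pos: [0.617, 0.2247, 0.1202]
ee_rot: [0.002, 0.054, 0.999, 0.001]
ft_force: [0.7, -0.5, 0.1]
gripper_width: 0.0206
grasp_force: 8.0
turn [ 0.0012  0.0029 -0.    ] shift [ 0.22   -0.4507  0.006 ] rows>= 4.8
```

View pics/d.png

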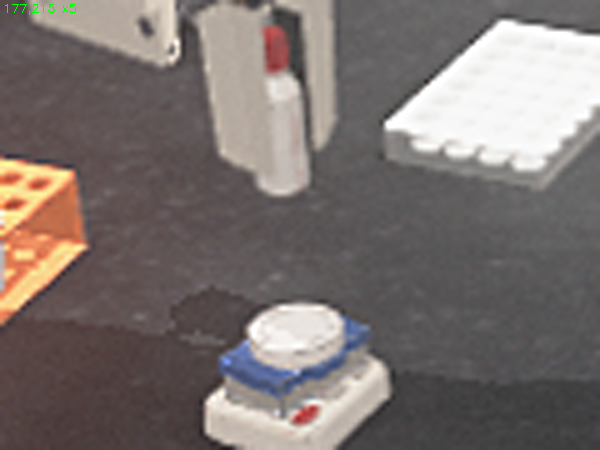

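The bottle hangs upright in the fingers and the rest of the pile is undisturbed. I'll carry it to the small round tray.

```bash
python3 -m pendant '[[0,0,0,0.01,-0.02,0,0.95],[0,0,0,0.03,-0.06,0,0.95],[0,0,0,0.055,-0.11,0,0.95],[0,0,0,0.085,-0.17,0,0.95],[0,0,0,0.115,-0.23,0,0.95]]' 8 >/dev/null
python3 -m pendant '[[0,0,0,0.03,-0.06,0,0.95],[0,0,0,0.06,-0.12,0,0.95],[0,0,0,0.085,-0.17,0,0.95],[0,0,0,0.1,-0.205,0,0.95],[0,0,0,0.106,-0.218,0,0.95]]' 8
python3 -m pendant '[[0,0,0,0,0,0.02,0.95],[0,0,0,0,0,0.06,0.95],[0,0,0,0,0,0.1,0.95],[0,0,0,0,0,0.14,0.95],[0,0,0,0,0,0.16,0.95]]' 8
python3 -c "
from h import *
go(.510,.055,.0173,83.8)"
```

```text
t: 4.3
eef_pos: [0.5063, 0.0539, 0.1154]
ee_rot: [-0.001, 0.055, 0.998, -0.0]
ft_force: [-0.1, 0.0, -0.6]
gripper_width: 0.0206
grasp_force: 8.0
t: 4.72
eef_pos: [0.5074, 0.0563, 0.0498]
ee_rot: [-0.001, 0.054, 0.999, -0.0]
ft_force: [-0.3, 0.2, -0.7]
gripper_width: 0.0204
grasp_force: 8.0
turn [-0.0002 -0.0017  0.0003] shift [-0.007  -0.0025  0.0811] rows>= 0.8
```

```bash
python3 -m pendant '[[0,0,0,-0.007,-0.002,0.025,0.95],[0,0,0,-0.007,-0.002,0.045,0.95],[0,0,0,-0.007,-0.002,0.06,0.95],[0,0,0,-0.007,-0.002,0.07,0.95],[0,0,0,-0.007,-0.002,0.072,0.95]]' 8
python3 -m pendant '[[0,0,0,0,0,0.002,0.95],[0,0,0,0,0,0.004,0.95],[0,0,0,0,0,0.004,0.95]]' 8
python3 -c "
from h import *
go(.510,.055,.0173,83.8)"
```

```text
t: 5.13
eef_pos: [0.5108, 0.0546, 0.0229]
ee_rot: [-0.0, 0.054, 0.999, -0.0]
ft_force: [-0.0, -0.2, -0.8]
gripper_width: 0.0208
grasp_force: 8.0
t: 5.38
eef_pos: [0.5111, 0.0546, 0.0221]
ee_rot: [0.0, 0.054, 0.999, 0.0]
ft_force: [0.6, -0.2, -0.8]
gripper_width: 0.0206
grasp_force: 8.0
turn [ 0.0001  0.0004 -0.0001] shift [0.003  0.0007 0.012 ] rows>= 0.1
```

```bash
python3 -m pendant '[[0,0,0,0,0,0.003,0.95],[0,0,0,0,0,0.006,0.95],[0,0,0,0,0,0.009,0.95],[0,0,0,0,0,0.01,0.95],[0,0,0,0,0,0.01,0.95]]' 8
python3 -m pendant '[[0,0,0,0,0,0.001,0.95],[0,0,0,0,0,0.002,0.95],[0,0,0,0,0,0.003,0.95],[0,0,0,0,0,0.003,0.95]]' 8
```

```text
t: 5.8
eef_pos: [0.5109, 0.0546, 0.0177]
ee_rot: [-0.0, 0.054, 0.999, -0.0]
ft_force: [-1.2, 0.8, -0.4]
gripper_width: 0.0207
grasp_force: 8.0
t: 6.13
eef_pos: [0.511, 0.0546, 0.0166]
ee_rot: [0.0, 0.054, 0.999, -0.0]
ft_force: [-0.2, 0.3, 0.8]
gripper_width: 0.0211
grasp_force: 8.0
```

```bash
python3 -m pendant '[[0,0,0,0,0,0,0.78],[0,0,0,0,0,0,0.75],[0,0,0,0,0,0,0.7],[0,0,0,0,0,0,0.6],[0,0,0,0,0,0,0.5]]' 8
python3 -m pendant '[[0,0,0,0,0,-0.05,0.45],[0,0,0,0,0,-0.12,0.4],[0,0,0,0,0,-0.22,0.4],[0,0,0,0,0,-0.32,0.3],[0,0,0,0,0,-0.4,0.3]]' 8
python3 -c "
from h import *
im=snapshot('scene')[:,:,::-1]
show('e',[[crop(im,(318,260),5),crop(im,(237,280),5)]])
go(.616,.227,.1,83.8)"
```

```text
t: 6.55
eef_pos: [0.511, 0.0546, 0.0166]
ee_rot: [0.0, 0.054, 0.999, 0.0]
ft_force: [0.3, -0.8, -0.6]
gripper_width: 0.037
grasp_force: 0.0
t: 6.97
eef_pos: [0.5111, 0.0546, 0.1794]
ee_rot: [0.001, 0.054, 0.999, 0.0]
ft_force: [0.7, 0.2, 0.2]
gripper_width: 0.0634
grasp_force: 0.0
turn [0.0007 0.0059 0.    ] shift [-0.2058  0.4557  0.2143] rows>= 5.2
```

View pics/e.png

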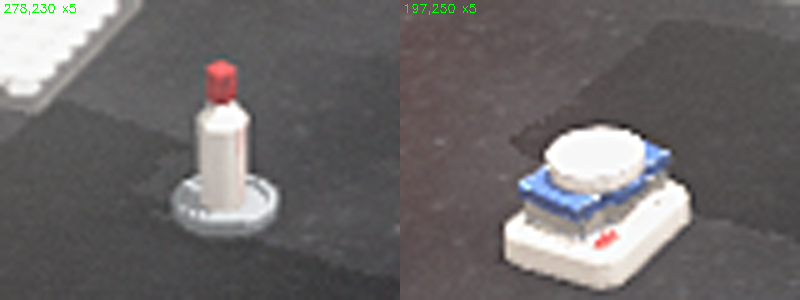

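The bottle stands upright in its tray at (323,262), and the disc now lies open on top of the pile. I'll go for the disc.

```bash
python3 -m pendant '[[0,0,0,-0.04,0.09,0,0.3],[0,0,0,-0.08,0.18,0,0.3],[0,0,0,-0.12,0.27,0,0.3],[0,0,0,-0.16,0.36,0.02,0.3],[0,0,0,-0.2,0.44,0.08,0.3]]' 12 >/dev/null
python3 -m pendant '[[0,0,0,-0.005,0.015,0.08,0.3],[0,0,0,-0.005,0.015,0.13,0.3],[0,0,0,-0.005,0.015,0.14,0.3],[0,0,0,-0.005,0.015,0.14,0.3],[0,0,0,-0.005,0.015,0.14,0.3]]'
python3 -c "
from h import *
go(.616,.227,.0385,83.8)"
```

```text
t: 7.85
eef_pos: [0.612, 0.2254, 0.0905]
ee_rot: [0.001, 0.054, 0.999, 0.0]
ft_force: [1.3, 0.0, 0.3]
gripper_width: 0.065
grasp_force: 0.0
turn [ 0.0003  0.0006 -0.0004] shift [-0.0094  0.0049  0.13  ] rows>= 1.3
```

```bash
python3 -m pendant '[[0,0,0,-0.009,0.005,0.04,0.3],[0,0,0,-0.009,0.005,0.08,0.3],[0,0,0,-0.009,0.005,0.11,0.3],[0,0,0,-0.009,0.005,0.12,0.3],[0,0,0,-0.009,0.005,0.12,0.3]]'
python3 -c "
from h import *
go(.616,.227,.0385,83.8)"
```

```text
t: 8.27
eef_pos: [0.6152, 0.2269, 0.0414]
ee_rot: [-0.0, 0.054, 0.999, -0.0]
ft_force: [-0.8, 0.1, -0.3]
gripper_width: 0.065
grasp_force: 0.0
turn [-0.0001 -0.0002 -0.0003] shift [-0.0019  0.0003  0.0074] rows>= 0.1
```

```bash
python3 -m pendant '[[0,0,0,-0.002,0,0.004,0.35],[0,0,0,-0.002,0,0.007,0.4],[0,0,0,-0.002,0,0.008,0.45],[0,0,0,-0.002,0,0.008,0.5],[0,0,0,-0.002,0,0.008,0.54]]' 12
python3 -m pendant '[[0,0,0,0,0,0,0.56],[0,0,0,0,0,0,0.58],[0,0,0,0,0,0,0.6],[0,0,0,0,0,0,0.65],[0,0,0,0,0,0,0.7]]' 12
python3 -m pendant '[[0,0,0,0,0,0,0.7],[0,0,0,0,0,-0.01,0.7],[0,0,0,0,0,-0.03,0.7],[0,0,0,0,0,-0.06,0.7],[0,0,0,0,0,-0.08,0.7]]' 12
python3 -c "
from h import *
go(.474,.334,.09,83.8)
im=snapshot('scene')[:,:,::-1]
show('f',[[crop(im,(237,270),5,600,450)]])"
```

```text
t: 8.68
eef_pos: [0.6162, 0.2272, 0.0386]
ee_rot: [0.0, 0.054, 0.999, 0.0]
ft_force: [0.0, 0.4, 0.0]
gripper_width: 0.0446
grasp_force: 0.0
t: 9.1
eef_pos: [0.6161, 0.2272, 0.0383]
ee_rot: [0.0, 0.054, 0.999, 0.0]
ft_force: [0.1, -0.4, 0.5]
gripper_width: 0.0373
grasp_force: 11.9
t: 9.52
eef_pos: [0.6166, 0.2273, 0.0721]
ee_rot: [0.001, 0.054, 0.999, 0.0]
ft_force: [0.1, 0.0, -0.4]
gripper_width: 0.0375
grasp_force: 11.9
turn [ 0.0003  0.0008 -0.0001] shift [ 0.3831  0.2267 -0.0451] rows>= 4.3
```

View pics/f.png

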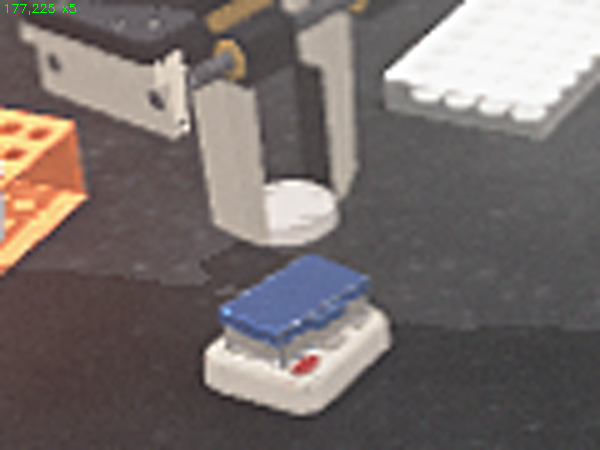

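Run:
```python
from h import *
p=get_obs()['eef_pos'].copy(); p[2]+=.0047
t=np.linspace(0,2*np.pi,24)
im=snapshot('scene')[:,:,::-1]; k=crop(im,(237,262),12,600,480)
for off,c in ((0,(0,255,0)),(-.005,(0,0,255)),(-.010,(255,0,0))):
    P=p+[off,0,0]+.0195*np.c_[np.cos(t),np.sin(t),0*t]
    q=((pix('scene',P)-[237-25,262-20]+.5)*12).astype(np.int32)
    cv2.polylines(k,[q],True,c,1)
show('g',[[k]])
```

```text
(no output)
```

View pics/g.png

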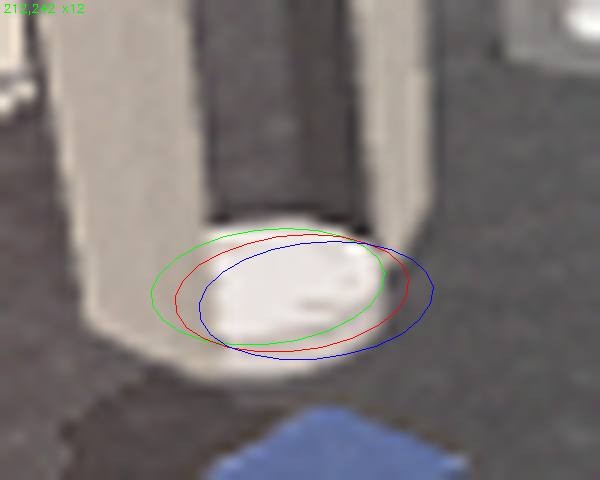

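The disc sits centred and level in the fingers (the green zero-offset outline fits it). I'll carry it to the larger round tray.

```bash
python3 -m pendant '[[0,0,0,0.03,0.02,0,0.7],[0,0,0,0.08,0.05,0,0.7],[0,0,0,0.14,0.085,0,0.7],[0,0,0,0.2,0.12,0,0.7],[0,0,0,0.26,0.155,0,0.7]]' 12 >/dev/null
python3 -m pendant '[[0,0,0,0.05,0.03,0,0.7],[0,0,0,0.09,0.055,0,0.7],[0,0,0,0.115,0.068,0,0.7],[0,0,0,0.123,0.072,0,0.7],[0,0,0,0.123,0.072,0,0.7]]' 12
python3 -m pendant '[[0,0,0,0,0,0.02,0.7],[0,0,0,0,0,0.06,0.7],[0,0,0,0,0,0.09,0.7],[0,0,0,0,0,0.11,0.7],[0,0,0,0,0,0.11,0.7]]' 12
python3 -c "
from h import *
go(.474,.334,.0083,83.8)"
```

```text
t: 10.45
eef_pos: [0.473, 0.3343, 0.0701]
ee_rot: [-0.0, 0.054, 0.999, -0.0]
ft_force: [0.6, -1.6, -0.4]
gripper_width: 0.0371
grasp_force: 11.9
t: 10.87
eef_pos: [0.4731, 0.333, 0.024]
ee_rot: [-0.001, 0.055, 0.999, -0.001]
ft_force: [0.1, 0.1, -0.6]
gripper_width: 0.0366
grasp_force: 11.9
turn [-0.0012 -0.0017 -0.0006] shift [-0.0021  0.0029  0.0393] rows>= 0.4
```

```bash
python3 -m pendant '[[0,0,0,-0.002,0.003,0.008,0.7],[0,0,0,-0.002,0.003,0.016,0.7],[0,0,0,-0.002,0.003,0.022,0.7],[0,0,0,-0.002,0.003,0.025,0.7],[0,0,0,-0.002,0.003,0.025,0.7]]' 12
python3 -m pendant '[[0,0,0,0,0,0.002,0.7],[0,0,0,0,0,0.004,0.7],[0,0,0,0,0,0.006,0.7],[0,0,0,0,0,0.007,0.7],[0,0,0,0,0,0.007,0.7]]' 12
python3 -c "
from h import *
go(.474,.334,.0083,83.8)"
```

```text
t: 11.28
eef_pos: [0.4745, 0.3351, 0.0162]
ee_rot: [-0.0, 0.054, 0.999, -0.0]
ft_force: [-0.7, 0.0, -0.4]
gripper_width: 0.037
grasp_force: 11.9
t: 11.7
eef_pos: [0.4745, 0.3351, 0.0134]
ee_rot: [-0.0, 0.054, 0.999, -0.0]
ft_force: [-0.8, -0.3, -0.7]
gripper_width: 0.0369
grasp_force: 11.9
turn [-0.     -0.     -0.0001] shift [ 0.001  -0.0029  0.0127] rows>= 0.1
```

```bash
python3 -m pendant '[[0,0,0,0,-0.002,0.003,0.7],[0,0,0,0,-0.002,0.006,0.7],[0,0,0,0,-0.002,0.008,0.7],[0,0,0,0,-0.002,0.008,0.7],[0,0,0,0,-0.002,0.008,0.7]]' 12
python3 -m pendant '[[0,0,0,0,0,0.001,0.7],[0,0,0,0,0,0.002,0.7],[0,0,0,0,0,0.003,0.7],[0,0,0,0,0,0.003,0.7],[0,0,0,0,0,0.003,0.7]]' 12
```

```text
t: 12.12
eef_pos: [0.4744, 0.3343, 0.0101]
ee_rot: [-0.0, 0.054, 0.999, -0.0]
ft_force: [0.1, -0.3, -1.2]
gripper_width: 0.0374
grasp_force: 11.9
t: 12.53
eef_pos: [0.4745, 0.3343, 0.009]
ee_rot: [0.0, 0.054, 0.999, 0.0]
ft_force: [0.6, -0.2, -0.0]
gripper_width: 0.0372
grasp_force: 11.9
```

```bash
python3 -m pendant '[[0,0,0,0,0,0.001,0.7],[0,0,0,0,0,0.002,0.7],[0,0,0,0,0,0.002,0.7],[0,0,0,0,0,0.002,0.7]]' 12
python3 -m pendant '[[0,0,0,0,0,0.0006,0.7],[0,0,0,0,0,0.0012,0.7],[0,0,0,0,0,0.0012,0.7]]' 12
```

```text
t: 12.87
eef_pos: [0.4744, 0.3343, 0.0082]
ee_rot: [-0.0, 0.054, 0.999, -0.0]
ft_force: [-0.0, -0.6, -0.2]
gripper_width: 0.0366
grasp_force: 11.9
t: 13.12
eef_pos: [0.4745, 0.3343, 0.0077]
ee_rot: [0.0, 0.054, 0.999, -0.0]
ft_force: [-0.0, 0.5, 0.2]
gripper_width: 0.0366
grasp_force: 11.9
```

```bash
python3 -m pendant '[[0,0,0,0,0,0,0.59],[0,0,0,0,0,0,0.57],[0,0,0,0,0,0,0.52],[0,0,0,0,0,0,0.45],[0,0,0,0,0,0,0.4]]' 12
python3 -m pendant '[[0,0,0,0,0,-0.03,0.35],[0,0,0,0,0,-0.1,0.25],[0,0,0,0,0,-0.2,0.1],[0,0,0,0,0,-0.3,0],[0,0,0,0,0,-0.3,0]]' 12
python3 -c "
from h import *
im=snapshot('scene')[:,:,::-1]; c=pix('scene',[.474,.334,.01])[0]
tp=snapshot('top')[:,:,::-1]
k=crop(tp,(216,190),8)
show('h',[[crop(im,c,6),k],[crop(im,(237,285),6),crop(tp,(164,260),6)]])
go(.619,.226,.08,83.8)"
```

```text
t: 13.53
eef_pos: [0.4745, 0.3343, 0.0078]
ee_rot: [0.0, 0.054, 0.999, 0.0]
ft_force: [-1.4, -0.4, -0.3]
gripper_width: 0.053
grasp_force: 0.0
t: 13.95
eef_pos: [0.4775, 0.3362, 0.136]
ee_rot: [0.005, 0.054, 0.999, 0.003]
ft_force: [0.1, 0.4, 1.1]
gripper_width: 0.0826
grasp_force: 0.0
turn [ 0.0014  0.0019 -0.0001] shift [-0.3865 -0.2316  0.1254] rows>= 4.5
```

View pics/h.png

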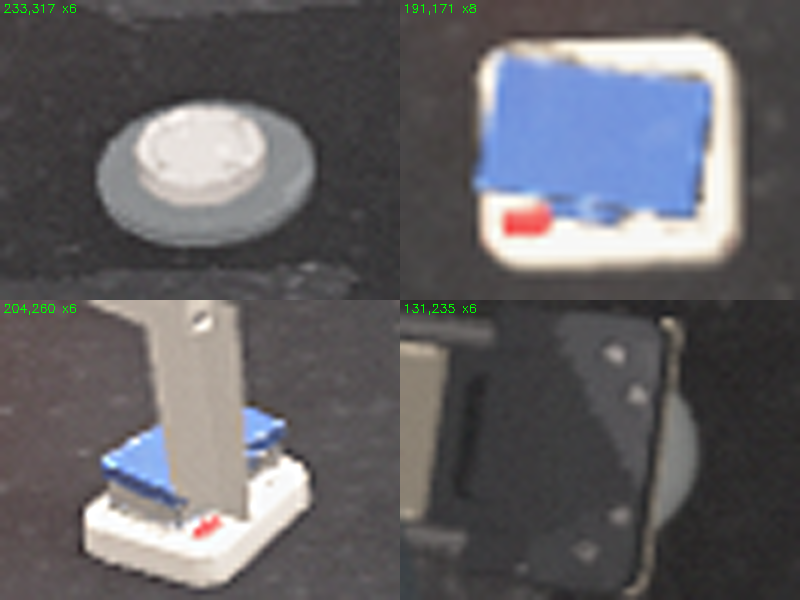

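The disc lies flat inside its tray at (266,343). The blue box has its clasp on the -x side, its centre at about (.620,.226) and its long axis at about 83.8°. I'll grip it end to end.

```bash
python3 -m pendant '[[0,0,0,-0.085,-0.05,0,0],[0,0,0,-0.17,-0.1,0,0],[0,0,0,-0.25,-0.15,0,0],[0,0,0,-0.33,-0.2,0,0],[0,0,0,-0.385,-0.23,0.04,0]]' 20 >/dev/null
python3 -m pendant '[[0,0,0,0,0,0.05,0],[0,0,0,0,0,0.09,0],[0,0,0,0,0,0.12,0],[0,0,0,0,0,0.13,0],[0,0,0,0,0,0.13,0]]'
python3 -c "
from h import *
go(.6198,.2259,.021,83.8)"
```

```text
t: 14.88
eef_pos: [0.6167, 0.2262, 0.0583]
ee_rot: [-0.001, 0.054, 0.999, -0.0]
ft_force: [-0.2, -0.5, -0.2]
gripper_width: 0.0927
grasp_force: 0.0
turn [-0.0006 -0.0016  0.0002] shift [-0.0081  0.0003  0.0932] rows>= 0.9
```

```bash
python3 -m pendant '[[0,0,0,-0.008,0,0.03,0],[0,0,0,-0.008,0,0.06,0.05],[0,0,0,-0.008,0,0.08,0.1],[0,0,0,-0.008,0,0.088,0.2],[0,0,0,-0.008,0,0.088,0.25]]' 20
python3 -m pendant '[[0,0,0,0,0,0.002,0.3],[0,0,0,0,0,0.002,0.34],[0,0,0,0,0,0.002,0.38],[0,0,0,0,0,0.002,0.42],[0,0,0,0,0,0.002,0.5]]' 20
python3 -m pendant '[[0,0,0,0,0,0,0.5],[0,0,0,0,0,0,0.5],[0,0,0,0,0,0,0.5]]' 20
```

```text
t: 15.3
eef_pos: [0.6202, 0.2257, 0.0234]
ee_rot: [-0.001, 0.054, 0.999, -0.0]
ft_force: [-0.0, 1.1, -0.3]
gripper_width: 0.0748
grasp_force: 0.0
t: 15.72
eef_pos: [0.621, 0.2259, 0.0242]
ee_rot: [0.0, 0.054, 0.999, 0.0]
ft_force: [-0.8, 0.2, 2.2]
gripper_width: 0.0547
grasp_force: 19.9
t: 15.97
eef_pos: [0.621, 0.2259, 0.0242]
ee_rot: [0.0, 0.054, 0.999, 0.0]
ft_force: [-1.2, -0.3, 5.5]
gripper_width: 0.055
grasp_force: 19.9
```

```bash
python3 -c "
from h import *
im=snapshot('scene')[:,:,::-1]
print(get_obs()['ft_force'],get_obs()['eef_pos'])
show('i',[[crop(im,(237,280),10,800,600)]])"
```

```text
[ 0.00789474 -0.58463081  4.90935622] [0.62105276 0.22586904 0.02416459]
```

View pics/i.png

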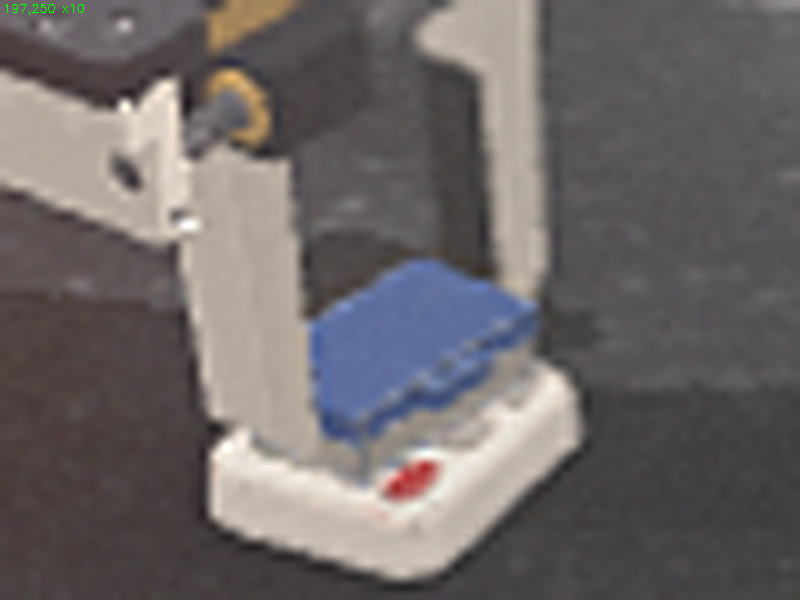

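The fingers hold the lid ends, but the tips seem to press on the timer (5 N upward). I'll loosen, raise a few mm and grip again.

```bash
python3 -m pendant '[[0,0,0,0,0,0,0.36],[0,0,0,0,0,0,0.33],[0,0,0,0,0,0,0.33]]' 20
python3 -m pendant '[[0,0,0,0,0,-0.005,0.33],[0,0,0,0,0,-0.01,0.33],[0,0,0,0,0,-0.014,0.33],[0,0,0,0,0,-0.014,0.33],[0,0,0,0,0,-0.014,0.33]]' 20
python3 -m pendant '[[0,0,0,0,0,0,0.38],[0,0,0,0,0,0,0.42],[0,0,0,0,0,0,0.5],[0,0,0,0,0,0,0.5],[0,0,0,0,0,0,0.5]]' 20
```

```text
t: 16.27
eef_pos: [0.6206, 0.2258, 0.0234]
ee_rot: [-0.0, 0.054, 0.999, -0.0]
ft_force: [-0.5, -0.2, -0.3]
gripper_width: 0.0619
grasp_force: 0.0
t: 16.68
eef_pos: [0.6209, 0.2259, 0.0295]
ee_rot: [0.0, 0.054, 0.999, 0.0]
ft_force: [0.2, 0.3, -0.1]
gripper_width: 0.0625
grasp_force: 0.0
t: 17.1
eef_pos: [0.6207, 0.2259, 0.0293]
ee_rot: [-0.0, 0.054, 0.999, -0.0]
ft_force: [1.1, 0.0, 0.1]
gripper_width: 0.0545
grasp_force: 20.0
```

```bash
python3 -m pendant '[[0,0,0,0,0,-0.005,0.5],[0,0,0,0,0,-0.015,0.5],[0,0,0,0,0,-0.04,0.5],[0,0,0,0,0,-0.07,0.5],[0,0,0,0,0,-0.08,0.5]]' 20
python3 -c "
from h import *
im=snapshot('scene')[:,:,::-1]
go(.6207,.2259,.12,83.8)
show('j',[[crop(im,(237,270),8,640,560)]])"
```

```text
t: 17.52
eef_pos: [0.6218, 0.2262, 0.0641]
ee_rot: [0.001, 0.054, 0.999, 0.0]
ft_force: [0.8, 0.5, -0.3]
gripper_width: 0.0543
grasp_force: 20.0
turn [ 0.0009  0.0022 -0.0001] shift [ 0.0027 -0.0009 -0.1394] rows>= 1.3
```

View pics/j.png

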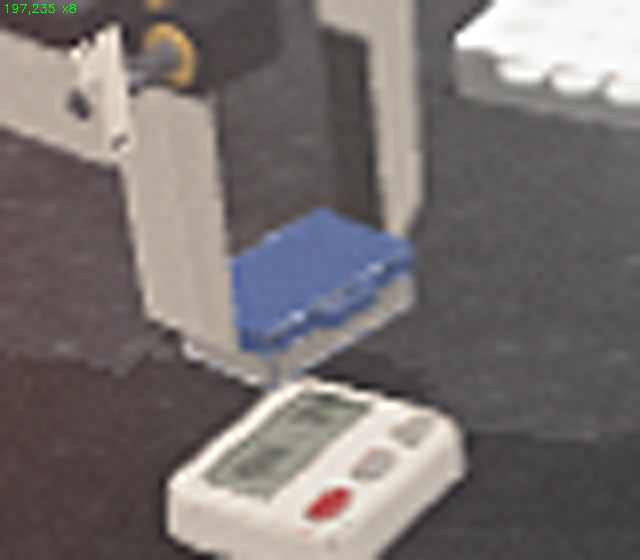

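The box is lifted level and the timer is untouched. I'll carry it high over to the blade tray.

```bash
python3 -m pendant '[[0,0,0,0,0,-0.03,0.5],[0,0,0,0,0,-0.08,0.5],[0,0,0,0.003,-0.015,-0.12,0.5],[0,0,0,0.01,-0.05,-0.14,0.5],[0,0,0,0.02,-0.1,-0.14,0.5]]' 20 >/dev/null
python3 -m pendant '[[0,0,0,0.014,-0.07,0,0.5],[0,0,0,0.028,-0.14,0,0.5],[0,0,0,0.042,-0.21,0,0.5],[0,0,0,0.056,-0.28,0,0.5],[0,0,0,0.07,-0.35,0,0.5]]' 20 
python3 -m pendant '[[0,0,0,0.014,-0.07,0,0.5],[0,0,0,0.028,-0.14,0,0.5],[0,0,0,0.042,-0.21,0,0.5],[0,0,0,0.056,-0.28,0,0.5],[0,0,0,0.07,-0.35,0,0.5]]' 20 
python3 -c "
from h import *
go(.441,-.346,.08,67.83)"
```

```text
t: 18.4
eef_pos: [0.5643, 0.0489, 0.1174]
ee_rot: [-0.0, 0.054, 0.999, -0.0]
ft_force: [-0.2, -0.7, -0.4]
gripper_width: 0.0544
grasp_force: 20.0
t: 18.82
eef_pos: [0.5212, -0.0871, 0.1174]
ee_rot: [-0.0, 0.054, 0.999, -0.0]
ft_force: [0.6, 0.8, -0.2]
gripper_width: 0.0547
grasp_force: 20.0
turn [-1.000e-04 -2.000e-04  1.773e-01] shift [ 0.1292 -0.6653  0.0937] rows>= 6.6
```

```bash
python3 -m pendant '[[0,0,0.03,0.014,-0.07,0,0.5],[0,0,0.07,0.028,-0.14,0,0.5],[0,0,0.11,0.042,-0.21,0,0.5],[0,0,0.15,0.056,-0.28,0,0.5],[0,0,0.177,0.07,-0.35,0,0.5]]' 20 >/dev/null
python3 -c "
from h import *
go(.441,-.346,.08,67.83)"
```

```text
turn [-0.0001 -0.0002 -0.002 ] shift [-0.0311 -0.3196  0.0936] rows>= 3.2
```

```bash
python3 -m pendant '[[0,0,0,-0.006,-0.07,0,0.5],[0,0,0,-0.013,-0.14,0,0.5],[0,0,0,-0.02,-0.21,0,0.5],[0,0,0,-0.027,-0.27,0.01,0.5],[0,0,0,-0.031,-0.3,0.04,0.5]]' 20 >/dev/null
python3 -m pendant '[[0,0,0,0,-0.01,0.04,0.5],[0,0,0,0,-0.014,0.08,0.5],[0,0,0,0,-0.014,0.12,0.5],[0,0,0,0,-0.014,0.14,0.5],[0,0,0,0,-0.014,0.14,0.5]]' 20
python3 -c "
from h import *
go(.441,-.346,.018,67.83)"
```

```text
t: 20.07
eef_pos: [0.4426, -0.3414, 0.0433]
ee_rot: [-0.002, 0.192, 0.981, 0.001]
ft_force: [0.3, -0.2, -0.4]
gripper_width: 0.0546
grasp_force: 20.0
turn [ 0.0008 -0.0023  0.0004] shift [-0.0009 -0.0123  0.0632] rows>= 0.6
```

```bash
python3 -m pendant '[[0,0,0,0,-0.006,0.015,0.5],[0,0,0,0,-0.012,0.03,0.5],[0,0,0,0,-0.012,0.042,0.5],[0,0,0,0,-0.012,0.047,0.5],[0,0,0,0,-0.012,0.047,0.5]]' 20
python3 -m pendant '[[0,0,0,0,0,0.002,0.5],[0,0,0,0,0,0.004,0.5],[0,0,0,0,0,0.005,0.5],[0,0,0,0,0,0.005,0.5]]' 20
python3 -c "
from h import *
go(.441,-.346,.0173,67.83)"
```

```text
t: 20.48
eef_pos: [0.4418, -0.3468, 0.0262]
ee_rot: [-0.0, 0.192, 0.981, 0.0]
ft_force: [0.1, -0.3, -1.5]
gripper_width: 0.0542
grasp_force: 20.0
t: 20.82
eef_pos: [0.442, -0.347, 0.0246]
ee_rot: [0.0, 0.192, 0.981, -0.0]
ft_force: [0.0, -0.4, -0.9]
gripper_width: 0.0545
grasp_force: 20.0
turn [-0.0001  0.0001  0.0004] shift [0.0033 0.0014 0.0184] rows>= 0.2
```

```bash
python3 -m pendant '[[0,0,0,0.002,0.001,0.004,0.5],[0,0,0,0.002,0.001,0.008,0.5],[0,0,0,0.002,0.001,0.012,0.5],[0,0,0,0.002,0.001,0.014,0.5],[0,0,0,0.002,0.001,0.014,0.5]]' 20
python3 -m pendant '[[0,0,0,0,0,0.001,0.5],[0,0,0,0,0,0.002,0.5],[0,0,0,0,0,0.003,0.5],[0,0,0,0,0,0.003,0.5]]' 20
python3 -m pendant '[[0,0,0,0,0,0.001,0.5],[0,0,0,0,0,0.002,0.5],[0,0,0,0,0,0.002,0.5]]' 20
```

```text
t: 21.23
eef_pos: [0.4413, -0.3462, 0.0187]
ee_rot: [-0.0, 0.192, 0.981, 0.0]
ft_force: [0.1, 0.0, -0.8]
gripper_width: 0.0548
grasp_force: 20.0
t: 21.57
eef_pos: [0.4413, -0.3463, 0.0177]
ee_rot: [-0.0, 0.192, 0.981, 0.0]
ft_force: [-0.1, -0.1, -1.2]
gripper_width: 0.0544
grasp_force: 20.0
t: 21.82
eef_pos: [0.4414, -0.3464, 0.0172]
ee_rot: [0.0, 0.192, 0.981, -0.0]
ft_force: [-0.5, 1.0, 4.1]
gripper_width: 0.0543
grasp_force: 20.0
```

Contact with the tray floor shows at the expected height, so I'll release and rise.

```bash
python3 -m pendant '[[0,0,0,0,0,-0.001,0.4],[0,0,0,0,0,-0.001,0.37],[0,0,0,0,0,-0.001,0.33],[0,0,0,0,0,-0.001,0.25],[0,0,0,0,0,-0.001,0.2]]' 20
python3 -m pendant '[[0,0,0,0,0,-0.03,0.15],[0,0,0,0,0,-0.1,0.1],[0,0,0,0,0,-0.2,0],[0,0,0,0,0,-0.28,0],[0,0,0,0,0,-0.3,0]]' 20
python3 - <<'E'
from h import *
tp=snapshot('top')[:,:,::-1]; hsv=cv2.cvtColor(np.ascontiguousarray(tp),cv2.COLOR_BGR2HSV)
g=cv2.cvtColor(np.ascontiguousarray(tp),cv2.COLOR_BGR2GRAY)
cv2.imwrite("pics/top1.png",tp)
# timer
m=np.zeros_like(g); m[165:212,190:240]=(g[165:212,190:240]>130)
k=max(cv2.findContours(m,0,1)[0],key=cv2.contourArea); r=cv2.minAreaRect((world('top',k[:,0],.012)[:,:2]*1000).astype(np.float32)); print("timer",r)
m=cv2.inRange(hsv,(100,90,60),(130,255,255)); m[:, :455]=0; m[:247]=0; m[307:]=0; m[:,535:]=0
y,x=np.nonzero(m); print("blue px",len(x))
if len(x)>50: print("box",cv2.minAreaRect((world('top',np.c_[x,y],.022)[:,:2]*1000).astype(np.float32)))
im=snapshot('scene')[:,:,::-1]; cv2.imwrite("pics/scene1.png",im)
E
```

```text
t: 22.23
eef_pos: [0.4413, -0.3463, 0.0173]
ee_rot: [-0.0, 0.192, 0.981, 0.0]
ft_force: [-1.1, 0.6, 0.7]
gripper_width: 0.0708
grasp_force: 0.0
t: 22.65
eef_pos: [0.443, -0.3478, 0.1433]
ee_rot: [0.003, 0.192, 0.981, -0.002]
ft_force: [0.1, 0.2, 1.1]
gripper_width: 0.0927
grasp_force: 0.0
timer ((619.1334838867188, 226.50860595703125), (59.29020309448242, 67.71917724609375), 2.962904214859009)
blue px 221
box ((434.2403564453125, -337.6866760253906), (59.7171516418457, 30.45464324951172), 42.93592834472656)
```

```bash
python3 -c "
from h import *
go(.619,.226,.143,2)"
python3 -m pendant '[[0,0,0.07,0,0,-0.02,0],[0,0,0.14,0,0,-0.05,0],[0,0,0.21,0,0,-0.05,0],[0,0,0.28,0,0,-0.05,0],[0,0,0.35,0,0,-0.05,0]]' >/dev/null
python3 -m pendant '[[0,0,0.07,0,0,0,0],[0,0,0.14,0,0,0,0],[0,0,0.21,0,0,0,0],[0,0,0.28,0,0,0,0],[0,0,0.38,0,0,0,0]]'
python3 -c "
from h import *
go(.619,.226,.143,2)
tp=snapshot('top')[:,:,::-1]
cv2.imwrite('pics/top2.png',tp)"
```

```text
turn [6.000e-04 2.800e-03 7.318e-01] shift [ 0.1301  1.4935 -0.0107] rows>= 14.4
t: 23.58
eef_pos: [0.4407, -0.3457, 0.1557]
ee_rot: [-0.001, 0.684, 0.73, -0.0]
ft_force: [-0.3, -0.0, 0.8]
gripper_width: 0.0929
grasp_force: 0.0
turn [-0.0012 -0.0012  0.0189] shift [1.3976 0.537  0.0335] rows>= 14.4
```

```bash
python3 -m pendant '[[0,0,0.01,0.09,0.034,0,0],[0,0,0.019,0.18,0.069,0,0],[0,0,0.019,0.27,0.103,0,0],[0,0,0.019,0.36,0.138,0,0],[0,0,0.019,0.45,0.173,0,0]]' >/dev/null
python3 -m pendant '[[0,0,0,0.09,0.034,0,0],[0,0,0,0.18,0.067,0,0],[0,0,0,0.27,0.1,0,0],[0,0,0,0.36,0.134,0,0],[0,0,0,0.45,0.167,0,0]]' >/dev/null
python3 -c "
from h import *
go(.619,.226,.1,2)"
```

```text
turn [-0.0012 -0.0001  0.0053] shift [0.5012 0.177  0.1402] rows>= 5.3
```

```bash
python3 -m pendant '[[0,0,0.005,0.09,0.032,0,0],[0,0,0.005,0.18,0.064,0,0],[0,0,0.005,0.27,0.096,0.02,0],[0,0,0.005,0.36,0.128,0.06,0],[0,0,0.005,0.44,0.155,0.1,0]]' >/dev/null
python3 -m pendant '[[0,0,0,0.04,0.015,0.04,0],[0,0,0,0.05,0.017,0.08,0],[0,0,0,0.05,0.017,0.11,0],[0,0,0,0.05,0.017,0.13,0],[0,0,0,0.05,0.017,0.13,0]]'
python3 -c "
from h import *
go(.619,.226,.01,2)
o=get_obs();p=o['eef_pos'];a=rot()[:,1]; print(p)
tp=cv2.imread('pics/top2.png')
f=lambda P:np.array(P)
sc=snapshot('scene')[:,:,::-1]
show('k',[[crop(sc,(237,280),8),crop(tp,(494,277),6)]])"
```

```text
t: 25.3
eef_pos: [0.6172, 0.2182, 0.063]
ee_rot: [-0.001, 0.695, 0.719, -0.002]
ft_force: [-1.1, 0.2, -0.5]
gripper_width: 0.0928
grasp_force: 0.0
turn [-0.0023  0.0006 -0.0013] shift [0.0195 0.0056 0.1325] rows>= 1.3
[0.61720409 0.21817308 0.06302111]
```

View pics/k.png

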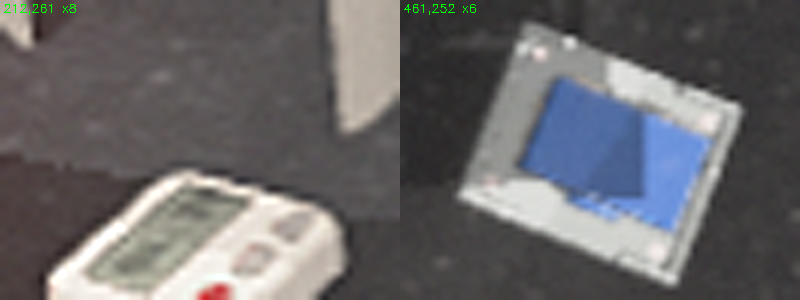

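The box lies squarely in its tray at (494,277). Now the timer, which I'll grip across its width.

```bash
python3 -m pendant '[[0,0,0,0.01,0.003,0.03,0],[0,0,0,0.019,0.005,0.06,0],[0,0,0,0.019,0.005,0.09,0],[0,0,0,0.019,0.005,0.11,0],[0,0,0,0.019,0.005,0.115,0]]' 20
python3 -m pendant '[[0,0,0,0,0,0.002,0],[0,0,0,0,0,0.003,0],[0,0,0,0,0,0.003,0]]' 20
python3 -c "
from h import *
go(.619,.226,.009,2)"
```

```text
t: 25.77
eef_pos: [0.6192, 0.2265, 0.0171]
ee_rot: [-0.001, 0.696, 0.718, -0.001]
ft_force: [-0.5, -0.5, -0.5]
gripper_width: 0.0931
grasp_force: 0.0
t: 26.02
eef_pos: [0.6205, 0.2268, 0.0185]
ee_rot: [0.0, 0.696, 0.718, 0.0]
ft_force: [-0.4, 0.3, -0.5]
gripper_width: 0.0929
grasp_force: 0.0
turn [ 0.0004 -0.0001 -0.0018] shift [-0.002  -0.0038  0.0239] rows>= 0.2
```

```bash
python3 -m pendant '[[0,0,0,-0.002,-0.004,0.005,0],[0,0,0,-0.002,-0.004,0.01,0.05],[0,0,0,-0.002,-0.004,0.016,0.1],[0,0,0,-0.002,-0.004,0.02,0.15],[0,0,0,-0.002,-0.004,0.02,0.2]]' 20
python3 -m pendant '[[0,0,0,0,0,0,0.25],[0,0,0,0,0,0,0.29],[0,0,0,0,0,0,0.32],[0,0,0,0,0,0,0.35],[0,0,0,0,0,0,0.38]]' 20
python3 -m pendant '[[0,0,0,0,0,0,0.45],[0,0,0,0,0,0,0.5],[0,0,0,0,0,0,0.5],[0,0,0,0,0,0,0.5]]' 20
```

```text
t: 26.43
eef_pos: [0.6184, 0.2259, 0.0097]
ee_rot: [-0.0, 0.696, 0.718, -0.0]
ft_force: [0.7, -0.2, -0.4]
gripper_width: 0.0768
grasp_force: 0.0
t: 26.85
eef_pos: [0.6187, 0.226, 0.0102]
ee_rot: [0.0, 0.696, 0.718, 0.0]
ft_force: [-0.0, 0.2, -0.2]
gripper_width: 0.059
grasp_force: 0.0
t: 27.18
eef_pos: [0.6186, 0.226, 0.0101]
ee_rot: [0.0, 0.696, 0.718, 0.0]
ft_force: [0.2, -0.5, -0.2]
gripper_width: 0.0544
grasp_force: 19.6
```

The timer's sides seem tapered (54 mm at this height), so I'll regrip lower.

```bash
python3 -m pendant '[[0,0,0,0,0,0,0.35],[0,0,0,0,0,0,0.3],[0,0,0,0,0,0.005,0.3],[0,0,0,0,0,0.01,0.3],[0,0,0,0,0,0.013,0.3]]' 25
python3 -m pendant '[[0,0,0,0,0,0,0.33],[0,0,0,0,0,0,0.36],[0,0,0,0,0,0,0.4],[0,0,0,0,0,0,0.45],[0,0,0,0,0,0,0.5]]' 25
python3 -m pendant '[[0,0,0,0,0,0,0.5],[0,0,0,0,0,-0.004,0.5],[0,0,0,0,0,-0.01,0.5],[0,0,0,0,0,-0.02,0.5],[0,0,0,0,0,-0.03,0.5]]' 25
python3 - <<'E'
from h import *
go(.644,-.177,.06,7.56)
im=snapshot('scene')[:,:,::-1]; cv2.imwrite('pics/lift.png',im)
E
```

```text
t: 27.6
eef_pos: [0.6185, 0.2259, 0.0046]
ee_rot: [-0.0, 0.696, 0.718, -0.0]
ft_force: [0.2, 0.0, 0.3]
gripper_width: 0.0652
grasp_force: 0.0
t: 28.02
eef_pos: [0.6186, 0.226, 0.005]
ee_rot: [-0.0, 0.696, 0.718, -0.0]
ft_force: [0.3, 0.1, -0.5]
gripper_width: 0.0558
grasp_force: 24.9
t: 28.43
eef_pos: [0.6186, 0.226, 0.0174]
ee_rot: [0.0, 0.696, 0.718, -0.0]
ft_force: [-0.4, -0.3, -1.3]
gripper_width: 0.0554
grasp_force: 24.9
turn [ 0.      0.     -0.0635] shift [-1.009   0.0309 -0.1066] rows>= 9.7
```

```bash
python3 -m pendant '[[0,0,0,0,0,-0.01,0.5],[0,0,0,0,0,-0.03,0.5],[0,0,0,0,0,-0.06,0.5],[0,0,0,0,0,-0.09,0.5],[0,0,0,0,0,-0.1,0.5]]' 25
python3 - <<'E'
from h import *
for f in ("pics/scene1.png",None):
    im=cv2.imread(f) if f else np.ascontiguousarray(snapshot('scene')[:,:,::-1])
    s=im[255:315,205:275]; m=cv2.inRange(s,(0,0,110),(90,90,255)); y,x=np.nonzero(m); print(len(x),x.mean()+205,y.mean()+255)
p=get_obs()['eef_pos']; print(p)
c=pix('scene',[.6,.25,.016]); print(pix('scene',[.6,.25,.016+p[2]-.005])-c)
go(.644,-.177,.06,7.56)
E
```

```text
t: 28.9
eef_pos: [0.6198, 0.2263, 0.0598]
ee_rot: [0.001, 0.696, 0.718, 0.001]
ft_force: [-1.0, 0.4, -0.9]
gripper_width: 0.0559
grasp_force: 24.9
0 nan nan
8 234.5 274.5
[0.61981446 0.22633059 0.05976617]
[[ -2.52408707 -23.29346892]]
turn [ 0.0023 -0.0004 -0.0635] shift [-1.0098  0.028  -0.0014] rows>= 9.7<stdin>:4: RuntimeWarning: Mean of empty slice.
  ret = ret.dtype.type(ret / rcount)
```

The red button moved by the expected amount, so the timer is held and rising level. I'll carry it to the timer tray.

```bash
python3 -m pendant '[[0,0,0,-0.02,0,-0.02,0.5],[0,0,0,-0.06,0,-0.05,0.5],[0,0,-0.01,-0.12,0,-0.07,0.5],[0,0,-0.02,-0.19,0,-0.08,0.5],[0,0,-0.03,-0.26,0,-0.08,0.5]]' 25 >/dev/null
python3 -m pendant '[[0,0,0,-0.08,0,0,0.5],[0,0,-0.01,-0.16,0,0,0.5],[0,0,-0.02,-0.24,0,0,0.5],[0,0,-0.03,-0.32,0,0,0.5],[0,0,-0.033,-0.4,0,0,0.5]]' 25
python3 -c "
from h import *
go(.644,-.177,.05,7.56)"
```

```text
t: 29.78
eef_pos: [0.6341, -0.0405, 0.0897]
ee_rot: [0.0, 0.659, 0.752, -0.0]
ft_force: [1.3, 0.4, -0.9]
gripper_width: 0.0557
grasp_force: 24.9
turn [-0.      0.0001 -0.0003] shift [-0.3416 -0.0203  0.0992] rows>= 3.4
```

```bash
python3 -m pendant '[[0,0,0,-0.08,-0.005,0,0.5],[0,0,0,-0.16,-0.01,0,0.5],[0,0,0,-0.23,-0.014,0,0.5],[0,0,0,-0.29,-0.017,0,0.5],[0,0,0,-0.32,-0.02,0,0.5]]' 25 >/dev/null
python3 -m pendant '[[0,0,0,0,0,0.02,0.5],[0,0,0,0,0,0.06,0.5],[0,0,0,0,0,0.1,0.5],[0,0,0,0,0,0.13,0.5],[0,0,0,0,0,0.14,0.5]]' 25
python3 -c "
from h import *
go(.644,-.177,.009,7.56)"
```

```text
t: 30.62
eef_pos: [0.6421, -0.1641, 0.0306]
ee_rot: [-0.002, 0.659, 0.752, -0.001]
ft_force: [-0.4, -0.3, -1.3]
gripper_width: 0.0558
grasp_force: 24.9
turn [-0.002 -0.001 -0.   ] shift [-0.0326  0.0006  0.054 ] rows>= 0.6
```

```bash
python3 -m pendant '[[0,0,0,-0.01,0,0,0.5],[0,0,0,-0.025,0,0,0.5],[0,0,0,-0.03,0,0,0.5],[0,0,0,-0.03,0,0,0.5],[0,0,0,-0.03,0,0,0.5]]' 25
python3 -c "
from h import *
go(.644,-.177,.009,7.56)"
```

```text
t: 31.03
eef_pos: [0.6453, -0.1777, 0.0336]
ee_rot: [0.0, 0.659, 0.752, 0.0]
ft_force: [-0.1, -0.1, -1.9]
gripper_width: 0.0556
grasp_force: 24.9
turn [ 0.0006  0.0003 -0.0008] shift [ 0.0021 -0.0031  0.0615] rows>= 0.6
```

```bash
python3 -m pendant '[[0,0,0,0.002,-0.003,0.015,0.5],[0,0,0,0.002,-0.003,0.03,0.5],[0,0,0,0.002,-0.003,0.042,0.5],[0,0,0,0.002,-0.003,0.05,0.5],[0,0,0,0.002,-0.003,0.053,0.5]]' 25
python3 -m pendant '[[0,0,0,0,0,0.001,0.5],[0,0,0,0,0,0.002,0.5],[0,0,0,0,0,0.003,0.5],[0,0,0,0,0,0.004,0.5],[0,0,0,0,0,0.004,0.5]]' 25
python3 -c "
from h import *
go(.644,-.177,.009,7.56)"
```

```text
t: 31.45
eef_pos: [0.6433, -0.1765, 0.0107]
ee_rot: [-0.001, 0.659, 0.752, -0.0]
ft_force: [0.3, 0.5, -1.2]
gripper_width: 0.0558
grasp_force: 24.9
t: 31.87
eef_pos: [0.6438, -0.1767, 0.0102]
ee_rot: [0.0, 0.659, 0.752, 0.0]
ft_force: [-0.6, -0.6, -0.6]
gripper_width: 0.0556
grasp_force: 24.9
turn [ 0.0001  0.0001 -0.0005] shift [-0.0008  0.0004  0.0031] rows>= 0.0
```

```bash
python3 -m pendant '[[0,0,0,0,0,0.001,0.5],[0,0,0,0,0,0.002,0.5],[0,0,0,0,0,0.003,0.5],[0,0,0,0,0,0.003,0.5]]' 25
python3 -m pendant '[[0,0,0,0,0,0.0005,0.5],[0,0,0,0,0,0.001,0.5],[0,0,0,0,0,0.001,0.5]]' 25
```

```text
t: 32.2
eef_pos: [0.6437, -0.1767, 0.009]
ee_rot: [0.0, 0.659, 0.752, -0.0]
ft_force: [-0.2, 0.2, -0.9]
gripper_width: 0.0559
grasp_force: 24.9
t: 32.45
eef_pos: [0.6438, -0.1767, 0.0089]
ee_rot: [0.0, 0.659, 0.752, 0.0]
ft_force: [-3.2, 0.5, 4.3]
gripper_width: 0.0557
grasp_force: 25.0
```

Contact. I'll release gently, rise and check.

```bash
python3 -m pendant '[[0,0,0,0,0,-0.001,0.38],[0,0,0,0,0,-0.001,0.35],[0,0,0,0,0,-0.001,0.3],[0,0,0,0,0,-0.001,0.25],[0,0,0,0,0,-0.001,0.2]]' 20
python3 -m pendant '[[0,0,0,0,0,-0.03,0.15],[0,0,0,0,0,-0.1,0.1],[0,0,0,0,0,-0.2,0],[0,0,0,0,0,-0.3,0],[0,0,0,0,0,-0.38,0]]' 20
python3 -m pendant '[[0,0,0,0.08,0,-0.03,0],[0,0,0,0.16,0,-0.06,0],[0,0,0,0.24,0,-0.06,0],[0,0,0,0.32,0,-0.06,0],[0,0,0,0.4,0,-0.06,0]]' >/dev/null
python3 -m pendant '[[0,0,0,0.08,0,0,0],[0,0,0,0.16,0,0,0],[0,0,0,0.24,0,0,0],[0,0,0,0.32,0,0,0],[0,0,0,0.4,0,0,0]]'
python3 - <<'E'
from h import *
tp=snapshot('top')[:,:,::-1]; cv2.imwrite('pics/top3.png',tp)
sc=snapshot('scene')[:,:,::-1]
show('z',[[crop(tp,(411,180),6),crop(tp,(494,277),6)],[crop(tp,(300,243),8),crop(tp,(200,270),3)]])
E
```

```text
t: 32.87
eef_pos: [0.6437, -0.1767, 0.0088]
ee_rot: [-0.0, 0.659, 0.752, -0.0]
ft_force: [-0.4, 0.5, 0.4]
gripper_width: 0.072
grasp_force: 0.0
t: 33.28
eef_pos: [0.6441, -0.1768, 0.165]
ee_rot: [0.001, 0.659, 0.752, 0.001]
ft_force: [0.3, 0.6, 0.2]
gripper_width: 0.0926
grasp_force: 0.0
t: 34.12
eef_pos: [0.6015, 0.1421, 0.186]
ee_rot: [0.0, 0.659, 0.752, 0.0]
ft_force: [0.9, 0.0, -0.5]
gripper_width: 0.0929
grasp_force: 0.0
```

View pics/z.png

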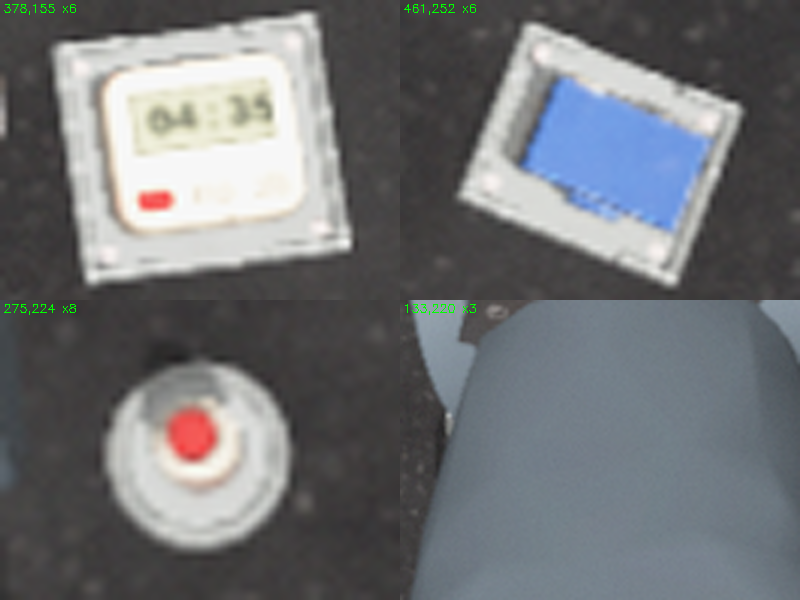

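The timer at (412,180), the box at (494,277) and the bottle at (300,243) all lie properly in their trays. The arm hides the disc here, but I saw it in place earlier. Handing in.

```bash
python3 -m pendant '[[0,0,0,0,0,0,0],[0,0,0,0,0,0,0],[0,0,0,0,0,0,0]]'; python3 -c "
from bench import *
print(close_job())"
```

```text
t: 34.47
eef_pos: [0.6021, 0.1394, 0.1853]
ee_rot: [0.0, 0.66, 0.752, 0.0]
ft_force: [0.2, -0.3, -0.9]
gripper_width: 0.093
grasp_force: 0.0
the job is handed in; nothing more can be done
None
```

I took the pile apart from the top down, set the bottle, disc, blade box and timer each in its own tray, and handed the job in at about 34 s; pictures showed all four in place (the disc's taken just after it was set down), and I kept the arm clear of the pin disc and forceps but took no final picture of them.

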